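Put the turned lid on the wooden cup

TASK

Put the dark turned lid, knob up, onto the pale hollow wooden cup that stands near it on the right part of the bench: set it down gently so that it sits seated and level on the rim, with its boss inside the mouth, and let go. The cup stays standing about where it is; leave the wax tin and the solid wooden blank alone.

Things in the scene. Friction and masses are not known exactly. Their poses are not given: they have to be found in the camera images.
- lid: Loose dark wooden lid, 60 g, standing knob up on the bench, round. From below: boss 42 mm across, 7 mm high; flange 80 mm across, from 7 to 15 mm above the origin; central upright knob, 23 mm across, from 15 to 49 mm above the origin, to be gripped from above at about 37 mm, fingertips just above the flange. Origin: centre of the boss's underside, z up along the axis. Yaw does not matter.
- cup: Loose empty pale wooden cup, 120 g, mouth up, round: 66 mm across, 55 mm high, mouth about 55 mm clear. The only hollow one of three round things that stand in any order beyond and to the right of the lid. Origin: centre of its underside, z up; yaw does not matter. With the lid seated, the lid's origin is 48 mm above this origin. It slides or tips if pushed sideways.
- tin: Bystander: open metal tin of dark red wax, 66 mm across, 28 mm high. Origin: centre of its underside. Leave it where it is.
- blank: Bystander: solid pale wooden blank with a rounded closed top, 60 mm across, 50 mm high. Origin: centre of its underside. Leave it where it is.
Mind the look-alikes: they are no part of the job. What is meant by the lid is not yellow, and is the smaller of those in its own colour.

How it is judged:
By the outcome, as a careful person would: the job done as asked, in the order asked, and still so for the second after the job is handed in, with the robot touching nothing.
It also fails if it takes over 34 s, if anything falls off the work surface, if the arm or the gripper's body presses on something with over 40 N, if the wrist force passes 120 N, or if a joint passes its speed limit or range.

ROBOT

A 7-joint arm with a two-finger parallel gripper is mounted at the origin on a cart in front of the work surface, level with it; the furniture and walls round the work are solid. World frame = base frame: x ahead of the robot, y to its left, z up, the work surface at z = 0. Lengths are in m, angles in rad, forces in N, time in s.
With the tool pointing down it reaches from about 0.425 to 0.875 m from the base axis. Payload 4.7 kg.
Tool frame: the origin (TCP) lies at the very end of the fingers, on their centre line; the grasp point (between the pads) lies 19 mm behind it; z points along the fingers, y is the line along which they close (so a half turn about z gives the same grasp; the last joint's range is limited). The gripper opens to 87 mm and grips with 3 to 60 N. Pads are 19 mm wide; open, the fingers measure 117 mm over their backs; the gripper's body (75 mm by 190 mm) begins 51 mm behind the grasp point.
Start: joints at [1.219, 0.321, -0.07, 1.45, 0.023, 1.371, -0.057], TCP at [0.232, -0.607, 0.223] pointing down, gripper open.
Joint ranges: [-2.86, 2.86], [-0.3, 2.09], [-1.38, 1.24], [0.06, 2.45], [-1.56, 4.7], [0.09, 2.05], [-2.69, 2.69]. Speed limits (rad/s): [2.57, 2.57, 3.14, 3.14, 3.14, 3.14, 3.14].

INTERFACE

Orientations are given as a rotation vector (axis times angle).
In Python, from bench import ctrl gives the robot as it stands.
- The arm moves only by the shell command python3 -m jog 'ROWS' [FORCE]. ROWS is JSON, a list that holds one entry, the list of rows, each a list of 7 numbers: the shift along the tool's x, y, z in mm, then the turn, a rotation vector about the tool's x, y, z in degrees, then the finger opening in mm, from 0 to 87. A call has 1 to 10 rows; each row is the pose to reach, as a shift and turn from the pose commanded when the call began, along the tool's axes at that moment; what a row does not reach only later rows make up. A row lasts 1/10 s, in which the tool goes at most 50 mm and 8.59 degrees, less where a joint would pass 70% of its speed; a pose out of reach is approached as far as the arm can. A call with a gripper value outside its range is refused whole. The fingers move at their own pace and stop on an object; FORCE is the grip in N (left out, the last holds). Time passes only in rows, so rows that repeat a pose let the fingers close. It gives the time, the measured TCP pose, the force, the opening and the grip force at its end, in the units of the state.
- ctrl.get_state(): the state, without advancing time (a new reading comes with each control period).
- ctrl.get_image(name): name is "scene" or "top"; returns a dict with "image" (420x560x3 uint8, red, green, blue), "depth" (420x560 float32, m along the optical axis (not along the pixel's ray), 0 where there is no reading), "fov_y" (degrees; the focal length in pixels is half the picture's height over the tangent of half this angle, whatever the lens; pixels are square), "cx", "cy" (the principal point, pixels), "rvec" (rotation vector, rad) and "tvec" (3), from world to camera coordinates, as OpenCV has them. Camera axes: x right, y down, z forward; pixel columns grow to the right and rows downward; lengths in m; the calibration is good to about 2 mm. A picture is of the moment at which its call begins.
- ctrl.close_job(): hands the job in; it is judged then, once.
The state is a dict: "time": time; "joint_positions": joint angles; "qd": joint speeds; "joint_torque": joint torques, N m; "position": TCP position; "tool_rot": TCP orientation; "ft_force": force on the tool from outside, world axes, zero at the start; "torque": the same for the moment, N m; "grip_width": opening from 0.0 (shut) to 1.0 (fully open); "grip_force": force on a finger pad.
Only numpy, scipy, OpenCV 4.12 (cv2) and the standard library are available. Lean on these libraries where they do the work, as an engineer would, in place of code of your own. Each camera call takes 0.05 s, during which the arm holds its last target. There are 200 camera calls.

## Working session

There is one attempt and no reset: what is moved stays moved. The work goes in short steps, Python scripts to look and compute and a shell command to move; the robot and the scene stay as the last step left them, time stands still between calls to the robot, and variables do not carry over. Pictures are saved under pics/ and viewed, at most 10 in all, crops included, and the job is handed in when it is done.

```bash
mkdir -p pics
cat > h.py <<'E'
import numpy as np, cv2
from scipy.spatial.transform import Rotation as R
from bench import ctrl
def grab(n):
    d=ctrl.get_image(n); im=d["image"]; h,w=im.shape[:2]
    f=h/2/np.tan(np.radians(d["fov_y"])/2)
    v,u=np.mgrid[:h,:w]; z=d["depth"]
    c=np.stack([(u-d["cx"])/f*z,(v-d["cy"])/f*z,z],-1)
    M=R.from_rotvec(d["rvec"]).as_matrix()
    P=(c-np.array(d["tvec"]))@M
    P[z==0]=np.nan
    return d,im,P
E
python3 - <<'E'
from h import *
for n in("scene","top"):
    d,im,P=grab(n); np.savez(f"{n}.npz",im=im,P=P)
    cv2.imwrite(f"pics/{n}0.png",im[:,:,::-1])
    print(n,d["fov_y"],d["rvec"],d["tvec"])
s=ctrl.get_state();print(s["position"],s["tool_rot"],s["time"],R.from_rotvec(s["tool_rot"]).as_matrix().round(3))
E
```

```text
scene 54.80119002526465 [ 0.97506237 -2.49319466  1.04219807] [0.35407435 0.37679634 0.64283515]
top 52.99145077486375 [ 2.08452753 -2.14738094  0.20187717] [-0.09378094  0.56987977  0.99071894]
[ 0.23227252 -0.60653863  0.22155884] [-3.08748774e+00 -5.71146135e-01  6.91167886e-04] 0.1 [[ 0.934  0.358 -0.001]
 [ 0.358 -0.934  0.002]
 [-0.    -0.002 -1.   ]]
```

View pics/scene0.png

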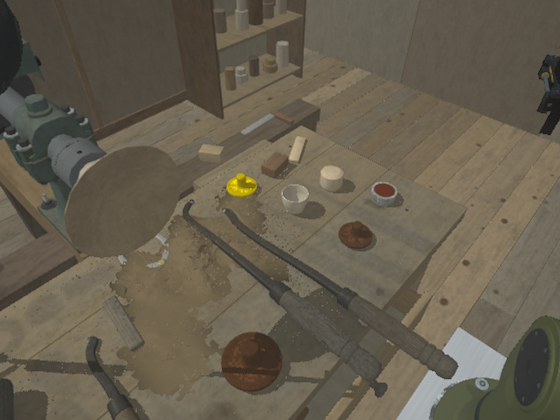

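View pics/top0.png

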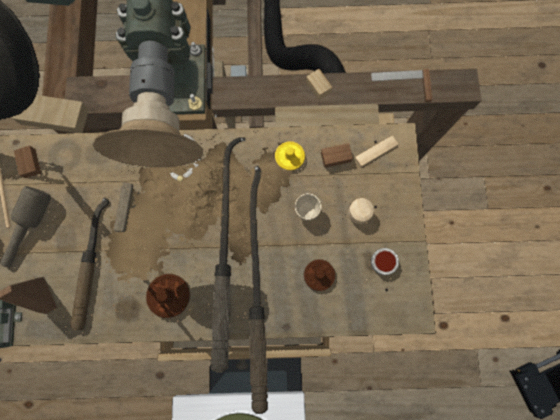

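Scene picture: a small dark lid at (356,235), a large dark one at (252,360) and a yellow one at (242,185). The same three are in the top picture at (320,275), (168,296) and (290,155). The lid meant is the small dark one, since it is not yellow and is the smaller of the two in its colour. The hollow cup is at top (308,207), the blank at (362,210) and the tin at (385,262). I'll confirm with a crop and measure.

Run:
```python
import numpy as np,cv2
from scipy.optimize import least_squares
a=np.load("top.npz");im,P=a["im"],a["P"]
cv2.imwrite("pics/crop.png",cv2.resize(im[180:310,260:420,::-1],None,fx=4.5,fy=4.5,interpolation=cv2.INTER_CUBIC))
def circ(p):
    r=least_squares(lambda q:np.hypot(p[:,0]-q[0],p[:,1]-q[1])-q[2],[*p.mean(0),.03],loss="soft_l1",f_scale=.002);return r.x
for cam in("top","scene"):
    b=np.load(cam+".npz")["P"].reshape(-1,3); b=b[~np.isnan(b[:,0])]
    for n,(u,v) in dict(lid=(320,275),cup=(308,207),blank=(362,210),tin=(385,262),big=(168,296)).items():
        c=P[v,u]; 
        q=b[(np.hypot(*(b[:,:2]-c[:2]).T)<.06)&(b[:,2]>.004)&(b[:,2]<.09)]
        print(cam,n,c.round(3),"zmax",np.percentile(q[:,2],98).round(4),len(q))
        lo=dict(lid=[(.008,.022),(.043,.06)],cup=[(.05,.06)],blank=[(.02,.06)],tin=[(.02,.035)],big=[(.01,.1)])[n]
        for l,h in lo:
            s=q[(q[:,2]>l)&(q[:,2]<h)]
            if len(s)<5: continue
            e,rad=cv2.minEnclosingCircle(s[:,:2].astype(np.float32)*1000)
            print("  ",(l,h),len(s),"enc",np.round(e,1),round(rad,1),"mean",(s.mean(0)*1000).round(1),"circ",(circ(s[:,:2])*1000).round(1))
```

```text
top lid [ 0.428 -0.207  0.05 ] zmax 0.0504 807
   (0.008, 0.022) 708 enc [ 432.2 -207.1] 39.8 mean [ 431.6 -206.6   15.5] circ [ 432.4 -207.4   29.6]
   (0.043, 0.06) 78 enc [ 432.  -206.9] 12.1 mean [ 431.9 -206.8   48.2] circ [ 432.  -206.8    8.4]
top cup [ 0.608 -0.188  0.009] zmax 0.0563 572
   (0.05, 0.06) 85 enc [ 600.8 -183. ] 32.9 mean [ 602.2 -183.9   54.4] circ [ 600.1 -182.9   31.5]
top blank [ 0.586 -0.319  0.051] zmax 0.0527 536
   (0.02, 0.06) 488 enc [ 589.8 -318.6] 30.5 mean [ 587.4 -316.8   46.4] circ [ 587.6 -316.9   22.1]
top tin [ 0.457 -0.372  0.028] zmax 0.0316 605
   (0.02, 0.035) 559 enc [ 460.2 -371.9] 33.5 mean [ 459.8 -371.3   27.6] circ [ 460.2 -371.3   23.5]
top big [0.388 0.158 0.067] zmax 0.0682 1395
   (0.01, 0.1) 1391 enc [391.6 172.3] 54.6 mean [390.3 166.3  26.7] circ [391.1 172.   36.6]
scene lid [ 0.428 -0.207  0.05 ] zmax 0.0497 725
   (0.008, 0.022) 584 enc [ 431.8 -207.9] 40.6 mean [ 428.3 -201.5   15.4] circ [ 432.3 -208.7   30.2]
   (0.043, 0.06) 75 enc [ 432.7 -207.8] 12.7 mean [ 431.3 -206.3   48. ] circ [ 431.9 -207.2    8.5]
scene cup [ 0.608 -0.188  0.009] zmax 0.0561 642
   (0.05, 0.06) 116 enc [ 599.7 -185.5] 34.5 mean [ 601.2 -186.    53.8] circ [ 600.5 -184.5   31.6]
scene blank [ 0.586 -0.319  0.051] zmax 0.0516 508
   (0.02, 0.06) 422 enc [ 588.9 -320.8] 31.5 mean [ 583.9 -311.5   42.4] circ [ 586.8 -315.7   22.5]
scene tin [ 0.457 -0.372  0.028] zmax 0.0299 504
   (0.02, 0.035) 393 enc [ 461.3 -373.6] 35.0 mean [ 458.8 -370.5   27.3] circ [ 459.1 -370.8   24.6]
scene big [0.388 0.158 0.067] zmax 0.068 2584
   (0.01, 0.1) 2578 enc [391.7 171.3] 54.6 mean [386.  172.1  27.7] circ [395.6 164.1  37.2]
```

View pics/crop.png

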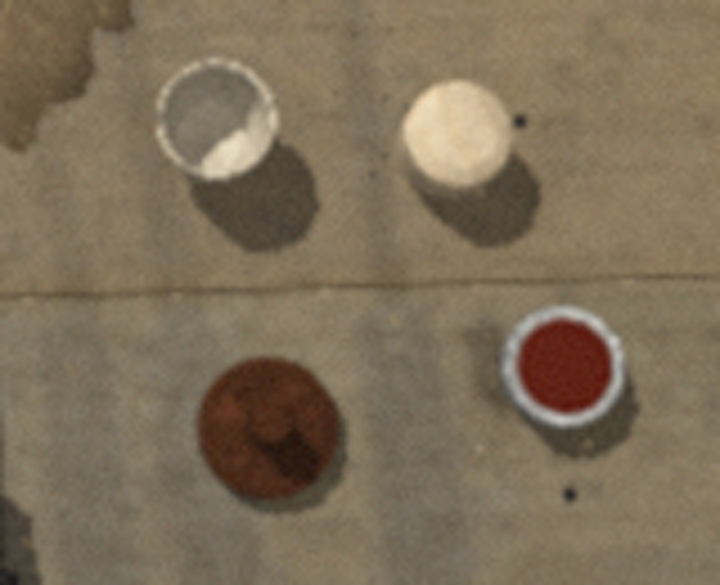

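The crop shows the hollow cup at (217,120), the closed blank at (458,133), the wax tin at (565,367), and the small dark lid knob up at (270,428), so the choice holds. Lid is at (432,-207) mm and cup at (600.5,-184) mm. In tool axes that is x +329.6, y -301.4. I'll move above the lid first.

```bash
python3 -m jog '[[[20,-18,0,0,0,0,60],[60,-55,0,0,0,0,60],[95,-87,0,0,0,0,60],[130,-119,0,0,0,0,60],[165,-151,0,0,0,0,60],[200,-183,0,0,0,0,60],[235,-215,0,0,0,0,60],[270,-247,0,0,0,0,60],[305,-279,0,0,0,0,60],[330,-301,0,0,0,0,60]]]'
cat > d.py <<'E'
import sys
from h import *
x,y,z=map(float,sys.argv[1:4]);s=ctrl.get_state();M=R.from_rotvec(s["tool_rot"])
print("t",s["time"],"shift",(M.inv().apply(np.array([x,y,z])-np.array(s["position"])*1000)).round(1),"tilt",M.as_matrix()[:,2].round(4),"pos",np.round(s["position"],4),np.round(s["ft_force"],1),s["grip_width"],s["grip_force"])
E
python3 d.py 432 -207.2 20
```

```text
time: 1.1
position: [0.434, -0.2043, 0.2225]
tool_rot: [-3.088, -0.576, -0.0]
ft_force: [0.6, -0.7, -0.0]
grip_width: 0.689
grip_force: 0.0
t 1.1 shift [ -3.    2.1 202.5] tilt [ 1.e-04  4.e-04 -1.e+00] pos [ 0.434  -0.2043  0.2225] [ 0.6 -0.7 -0. ] 0.68882439660236 0.0
```

```bash
python3 -m jog '[[[-1,1,20,0,0,0,60],[-2,1,50,0,0,0,60],[-2,1,80,0,0,0,60],[-2,1,105,0,0,0,60],[-2,1,120,0,0,0,60],[-2,1,120,0,0,0,60],[-2,1,120,0,0,0,60],[-2,1,120,0,0,0,60]]]'; python3 d.py 432 -207.2 20;python3 d.py 432 -207.2 20
```

```text
time: 1.9
position: [0.4322, -0.2099, 0.1037]
tool_rot: [3.088, 0.571, 0.002]
ft_force: [0.3, 0.9, 0.2]
grip_width: 0.693
grip_force: 0.0
t 1.9 shift [ 0.7 -2.8 83.7] tilt [ 0.0016 -0.001  -1.    ] pos [ 0.4322 -0.2099  0.1037] [0.3 0.9 0.2] 0.6926371593985812 0.0
t 1.9 shift [ 0.7 -2.8 83.7] tilt [ 0.0016 -0.001  -1.    ] pos [ 0.4322 -0.2099  0.1037] [0.3 0.9 0.2] 0.6926371593985812 0.0
```

```bash
python3 -m jog '[[[0,-1,20,0,0,0,60],[1,-2,45,0,0,0,60],[1,-2,65,0,0,0,60],[1,-2,75,0,0,0,60],[1,-2,80,0,0,0,60],[1,-2,82,0,0,0,60],[1,-2,82,0,0,0,60],[1,-2,82,0,0,0,60]]]'; python3 d.py 432 -207.2 20
python3 - <<'E'
from h import *
d,im,P=grab("scene")
cv2.imwrite("pics/s1.png",cv2.resize(im[150:290,260:440,::-1],None,fx=4,fy=4,interpolation=cv2.INTER_CUBIC))
E
```

```text
time: 2.7
position: [0.4324, -0.2077, 0.0214]
tool_rot: [3.088, 0.571, 0.002]
ft_force: [-0.2, 0.4, -0.5]
grip_width: 0.692
grip_force: 0.0
t 2.7 shift [-0.2 -0.6  1.4] tilt [ 0.0014 -0.001  -1.    ] pos [ 0.4324 -0.2077  0.0214] [-0.2  0.4 -0.5] 0.6919843372247989 0.0
```

View pics/s1.png

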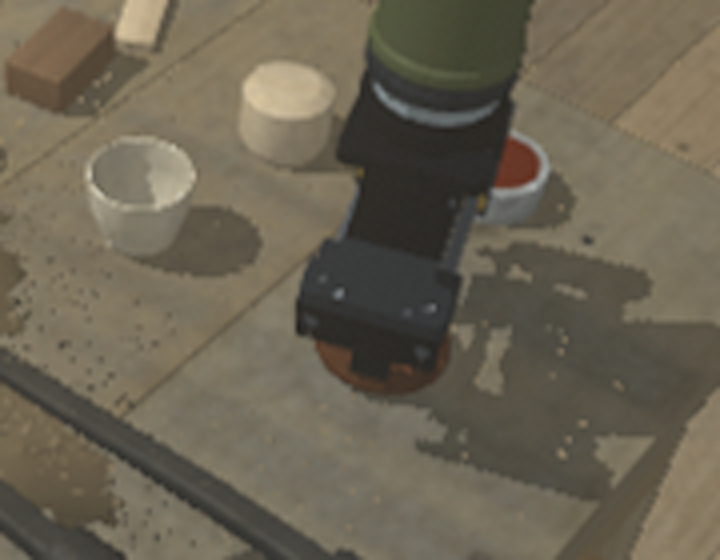

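The gripper straddles the knob, with the lid's flange visible at (385,375) under the fingers. Nothing else is touched, so I'll close on it.

```bash
python3 -m jog '[[[0,0,2,0,0,0,40],[0,0,2,0,0,0,30],[0,0,2,0,0,0,15],[0,0,2,0,0,0,15],[0,0,2,0,0,0,15],[0,0,2,0,0,0,15],[0,0,2,0,0,0,15],[0,0,2,0,0,0,15]]]' 20; python3 d.py 432 -207.2 20
```

```text
time: 3.55
position: [0.4317, -0.2074, 0.0186]
tool_rot: [3.089, 0.571, 0.0]
ft_force: [0.5, -0.1, -1.0]
grip_width: 0.26
grip_force: 20.0
t 3.55 shift [ 0.3 -0.1 -1.4] tilt [ 1.e-04 -2.e-04 -1.e+00] pos [ 0.4317 -0.2074  0.0186] [ 0.5 -0.1 -1. ] 0.25972708317773774 19.999924851581454
```

Gripped at 22.6 mm with 20 N. Lifting, then carrying it above the cup by tool x +165, y +39.

```bash
python3 -m jog '[[[0,0,-8,0,0,0,15],[0,0,-25,0,0,0,15],[0,0,-50,0,0,0,15],[0,0,-75,0,0,0,15],[0,0,-95,0,0,0,15],[0,0,-105,0,0,0,15],[0,0,-110,0,0,0,15]]]'; python3 -m jog '[[[8,2,0,0,0,0,15],[30,7,0,0,0,0,15],[60,14,0,0,0,0,15],[90,21,0,0,0,0,15],[120,28,0,0,0,0,15],[145,34,0,0,0,0,15],[160,38,0,0,0,0,15],[165,39,0,0,0,0,15],[165,39,0,0,0,0,15],[165,39,0,0,0,0,15]]]'; python3 d.py 600.5 -184 67
python3 - <<'E'
from h import *
for n in("scene","top"):
    d,im,P=grab(n); np.savez(n+"1.npz",P=P,im=im)
    if n=="scene":cv2.imwrite("pics/s2.png",cv2.resize(im[110:250,220:400,::-1],None,fx=4,fy=4,interpolation=cv2.INTER_CUBIC))
    hsv=cv2.cvtColor(im,cv2.COLOR_RGB2HSV); q=P.reshape(-1,3); H=hsv.reshape(-1,3)
    m=(np.hypot(q[:,0]-.6,q[:,1]+.184)<.055)&(q[:,2]>.095)&(q[:,2]<.14)&(H[:,1]>90)&(H[:,0]<20)
    s=q[m]; print(n,len(s))
    if len(s)>20:
        print(cv2.minEnclosingCircle(s[:,:2].astype(np.float32)*1000),np.percentile(s[:,2],[5,50,95]).round(4))
E
```

```text
time: 4.25
position: [0.4321, -0.2075, 0.1296]
tool_rot: [3.088, 0.571, 0.002]
ft_force: [-0.7, 0.4, -1.4]
grip_width: 0.256
grip_force: 20.0
time: 5.25
position: [0.5987, -0.1848, 0.1277]
tool_rot: [-3.089, -0.571, 0.003]
ft_force: [-0.0, -0.5, -0.3]
grip_width: 0.258
grip_force: 20.0
t 5.25 shift [ 2.1 -0.1 60.7] tilt [-1.9e-03  2.0e-04 -1.0e+00] pos [ 0.5987 -0.1848  0.1277] [-0.  -0.5 -0.3] 0.2581377345406672 19.9998464807868
scene 393
((597.34326171875, -182.57748413085938), 39.897674560546875) [0.1208 0.1245 0.1264]
top 0
```

View pics/s2.png

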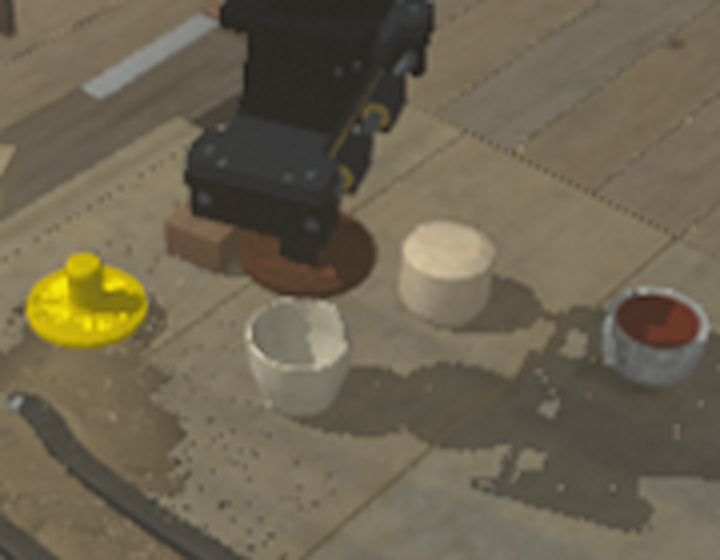

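The lid (308,255) is held level above the cup (298,355), and the blank and tin are undisturbed. The scene fit and the pose agree on a correction of about x +2, y +1, and the drop to seating is about 61 mm. I'll go down most of the way and look.

```bash
python3 -m jog '[[[1,0,8,0,0,0,15],[2,1,20,0,0,0,15],[2,1,32,0,0,0,15],[2,1,40,0,0,0,15],[2,1,45,0,0,0,15],[2,1,48,0,0,0,15],[2,1,48,0,0,0,15],[2,1,48,0,0,0,15]]]'; python3 d.py 600.5 -184 67
python3 - <<'E'
from h import *
for n in("scene",):
    d,im,P=grab(n)
    cv2.imwrite("pics/s3.png",cv2.resize(im[150:230,250:350,::-1],None,fx=7,fy=7,interpolation=cv2.INTER_CUBIC))
    H=cv2.cvtColor(im,cv2.COLOR_RGB2HSV).reshape(-1,3); q=P.reshape(-1,3)
    m=(np.hypot(q[:,0]-.6,q[:,1]+.184)<.055)&(q[:,2]>.063)&(q[:,2]<.085)&(H[:,1]>90)&(H[:,0]<20)
    s=q[m]; print(n,len(s),cv2.minEnclosingCircle(s[:,:2].astype(np.float32)*1000),np.percentile(s[:,2],[5,50,95]).round(4))
E
```

```text
time: 6.15
position: [0.6023, -0.185, 0.0809]
tool_rot: [3.089, 0.571, 0.001]
ft_force: [-0.7, 0.6, -0.3]
grip_width: 0.259
grip_force: 20.0
t 6.15 shift [-1.3 -1.5 13.9] tilt [ 6.e-04 -3.e-04 -1.e+00] pos [ 0.6023 -0.185   0.0809] [-0.7  0.6 -0.3] 0.25931094076466493 19.999816892668605
scene 351 ((601.67822265625, -183.8838653564453), 39.721710205078125) [0.0733 0.0775 0.0796]
```

View pics/s3.png

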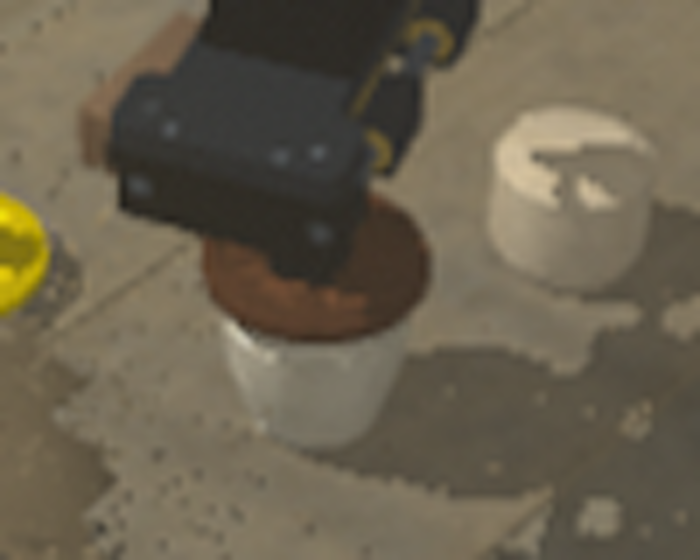

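The lid (316,265) is centred over the cup (315,390), off by about 1 mm. I'll ease down with x -1.

```bash
python3 -m jog '[[[-1,0,2,0,0,0,15],[-1,0,4,0,0,0,15],[-1,0,6,0,0,0,15],[-1,0,8,0,0,0,15],[-1,0,9,0,0,0,15],[-1,0,10,0,0,0,15],[-1,0,11,0,0,0,15],[-1,0,11,0,0,0,15]]]'; python3 -m jog '[[[0,0,0.5,0,0,0,15],[0,0,1,0,0,0,15],[0,0,1,0,0,0,15]]]'
```

```text
time: 7.0
position: [0.6009, -0.1853, 0.0694]
tool_rot: [-3.089, -0.571, 0.0]
ft_force: [0.1, -0.4, -1.7]
grip_width: 0.256
grip_force: 20.0
time: 7.3
position: [0.601, -0.1853, 0.0685]
tool_rot: [3.089, 0.571, -0.0]
ft_force: [0.4, -1.1, -0.3]
grip_width: 0.257
grip_force: 20.0
```

```bash
for i in 1 2 3; do python3 -m jog '[[[0,0,0.3,0,0,0,15],[0,0,0.6,0,0,0,15],[0,0,0.6,0,0,0,15]]]' | grep -E "pos|ft"; done
```

```text
position: [0.601, -0.1853, 0.0679]
ft_force: [-1.7, -0.2, -0.9]
position: [0.601, -0.1853, 0.0673]
ft_force: [-0.5, 0.6, -1.1]
position: [0.601, -0.1853, 0.0667]
ft_force: [0.8, 1.0, -0.7]
```

```bash
for i in 1 2; do python3 -m jog '[[[0,0,0.3,0,0,0,15],[0,0,0.5,0,0,0,15],[0,0,0.5,0,0,0,15]]]' | grep -E "pos|ft"; done
```

```text
position: [0.6011, -0.1853, 0.0665]
ft_force: [-0.6, 0.2, 1.9]
position: [0.6014, -0.1853, 0.0665]
ft_force: [-1.0, 1.4, 5.4]
```

Contact at z = 66.5 mm with about 5 N, the seated height. I'll relax a little, open and back off.

```bash
python3 -m jog '[[[0,0,-0.4,0,0,0,15],[0,0,-0.4,0,0,0,24],[0,0,-0.4,0,0,0,28],[0,0,-0.4,0,0,0,36],[0,0,-0.4,0,0,0,45],[0,0,-0.4,0,0,0,50],[0,0,-0.4,0,0,0,50],[0,0,-0.4,0,0,0,50]]]'; python3 -m jog '[[[0,0,-5,0,0,0,50],[0,0,-15,0,0,0,50],[0,0,-30,0,0,0,50],[0,0,-60,0,0,0,50],[0,0,-95,0,0,0,50],[0,0,-130,0,0,0,50],[-30,0,-150,0,0,0,50],[-70,0,-150,0,0,0,50],[-110,0,-150,0,0,0,50],[-130,0,-150,0,0,0,50]]]'
python3 - <<'E'
from h import *
for n in("scene","top"):
    d,im,P=grab(n)
    if n=="scene":cv2.imwrite("pics/s4.png",cv2.resize(im[120:260,220:400,::-1],None,fx=4,fy=4,interpolation=cv2.INTER_CUBIC))
    H=cv2.cvtColor(im,cv2.COLOR_RGB2HSV).reshape(-1,3); q=P.reshape(-1,3)
    m=(np.hypot(q[:,0]-.6,q[:,1]+.184)<.055)&(q[:,2]>.055)&(q[:,2]<.07)
    s=q[m]; print(n,len(s))
    if len(s)>50:
        A=np.c_[s[:,:2]-[.6,-.184],np.ones(len(s))]; print(cv2.minEnclosingCircle(s[:,:2].astype(np.float32)*1000),np.linalg.lstsq(A,s[:,2],rcond=None)[0].round(4))
E
```

```text
time: 9.6
position: [0.601, -0.1853, 0.0661]
tool_rot: [3.089, 0.571, 0.0]
ft_force: [0.2, 0.4, -0.9]
grip_width: 0.566
grip_force: 0.0
time: 10.6
position: [0.477, -0.2338, 0.218]
tool_rot: [3.087, 0.566, -0.0]
ft_force: [-0.7, 0.3, 0.2]
grip_width: 0.576
grip_force: 0.0
scene 508
((601.1876220703125, -185.0948028564453), 41.15446472167969) [ 0.0183 -0.0259  0.0635]
top 694
((601.0712280273438, -183.93118286132812), 40.5586051940918) [0.0019 0.0016 0.0633]
```

View pics/s4.png

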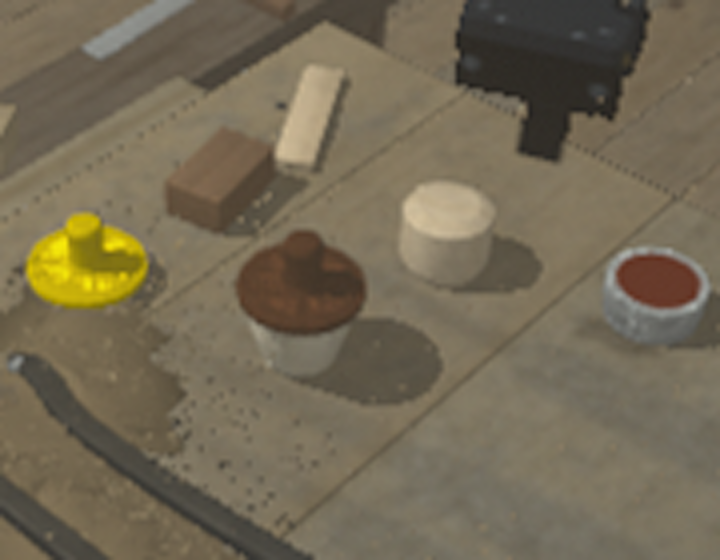

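The lid (302,285) sits level on the cup (302,340). Its flange top is at 63.3 mm (63 expected), tilted by about 0.1° in the top view. The blank and tin are untouched and the gripper is clear.

```bash
python3 -c "from bench import ctrl; print(ctrl.close_job())"
```

```text
the job is handed in; nothing more can be done
None
```

The small dark lid is seated level, knob up, on the hollow cup and released; the cup stayed where it was, the tin and blank were left alone, and the job is handed in after about 11 s of robot time.

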